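# Load and index a rotary drilling jig

## Robot

A 6-joint arm with a two-finger parallel gripper is mounted at the origin on a cart in front of the work surface, level with it; the furniture and walls round the work are solid. World frame = base frame: x ahead of the robot, y to its left, z up, the work surface at z = 0. Lengths are in m, angles in rad, forces in N, time in s.
With the tool pointing down it reaches from about 0.375 to 0.75 m from the base axis. Payload 9 kg.
Tool frame: the origin (TCP) lies midway between the tips of the shut fingers; the grasp point (between the pads) lies 19 mm behind it; z points along the fingers, y is the line along which they close (so a half turn about z gives the same grasp; the last joint's range is limited). The gripper opens to 85 mm and grips with 20 to 120 N. Pads are 22 mm wide; open, the fingers measure 114 mm over their backs; the gripper's body (76 mm by 85 mm) begins 54 mm behind the grasp point. The pads swing forward as they close: fully open they stand 13 mm farther back than shut.
Start: joints at [0.973, 0.104, 0.097, 1.564, 0, 1.353], TCP at [0.222, 0.557, 0.231] pointing down, gripper open.
Joint ranges: [-2.99, 2.99], [-0.84, 1.86], [-1.1, 1.16], [-1.84, 2.11], [-1.51, 1.56], [-3.14, 3.14]. Speed limits (rad/s): [2.22, 2.22, 2.57, 3.14, 3.14, 3.14].

## Interface

Orientations are given as a unit quaternion [w, x, y, z].
In Python, from workcell import observe, camera, camera_params, finish_job gives the robot as it stands. The module is installed in compiled form; this text tells all that it offers.
- The arm moves only by the tool move_arm, never from a script. Its argument "commands" is a list of rows, each a list of 6 numbers: the shift along the tool's x, y, z in mm, then the turn, a rotation vector about the tool's x, y, z in rad. In form: [[dx, dy, dz, wx, wy, wz], ...]. A call has 1 to 20 rows; each row is the pose to reach, as a shift and turn from the pose commanded when the call began, along the tool's axes at that moment; what a row does not reach only later rows make up. A row lasts 1/8 s, in which the tool goes at most 62.5 mm and 10.7 degrees, less where a joint would pass 70% of its speed; a pose out of reach is approached as far as the arm can. A call with a gripper value outside its range is refused whole. "gripper" is the gripper command: -1 is fully open, 1 is shut, values between are in proportion, set as the call begins (left out, the last holds). The fingers move at their own pace and stop on an object; "squeeze" is the grip in N (left out, the last holds). Time passes only in rows, so rows that repeat a pose let the fingers close. It gives the time, the measured TCP pose, the force, the opening and the grip force at its end, in the units of the state.
- observe(): the state, without advancing time (a new reading comes with each control period).
- camera(name): name is "scene" or "top" or "wrist"; returns the picture (384x512x3 uint8, blue, green, red); there is no depth.
- camera_params(name): a dict with "fx", "fy", "cx", "cy" (pixels), "position" and "attitude" of the camera in the world; the wrist camera has in their place "mount" (4x4, takes a point from camera to tool coordinates, whose origin is the TCP and whose axes are the flange's). Camera axes: x right, y down, z forward; pixel columns grow to the right and rows downward; lengths in m; the calibration is good to about 2 mm. A picture is of the moment at which its call begins: read the wrist's pose just before it. camera_params takes no time and is no camera call.
- finish_job(): hands the job in; it is judged then, once.
The state is a dict: "time": time; "qpos": joint angles; "joint_velocities": joint speeds; "joint_torque": joint torques, N m; "eef_pos": TCP position; "ee_rot": TCP orientation; "ft_force": force on the tool from outside, world axes, zero at the start; "moment": the same for the moment, N m; "finger_gap": finger opening in m; "grip_force": force on a finger pad.
Only numpy, scipy, OpenCV 4.12 (cv2) and the standard library are available. Lean on these libraries where they do the work, as an engineer would, in place of code of your own. Each camera call takes 0.05 s, during which the arm holds its last target. There are 200 camera calls.

## Task

Lay the beech block flat in the empty nest of the rotary drilling jig while the table is still locked at its loading station. Then pull the red spring ring up, swing the table clockwise (seen from above) to the next notch and let the ring snap fully home there, so that the block stands locked in front of the drill guide. The long plate with that notch is set by hand, so feel for the notch; never force the index pin against the jig, and leave the blue case and the grey jar where they are.

Things in the scene. Friction and masses are not known exactly. Their poses are not given: they have to be found in the camera images.
- block_center (a point): Centre of the loose beech block, light brown wood, 26 x 70 x 22 mm, lying flat on the bench; long axis = its y, z up. Origin half-way up (11 mm above its underside).
- nest_floor (a point): Centre of the floor of the nest on the jig's turntable, 26 mm above the bench. The nest is a rectangle 29.5 mm (its x) by 73.5 mm (its y, the block's long axis) inside four dark steel rails 7 mm high; the two long sides are open over their middle 47 mm for the fingers. x points away from the pivot. It turns with the table.
- index_jig: The rotary drilling jig, bolted down: round green base 260 mm across with two bolted ears (340 mm over all), steel track (top 12 mm above the bench), aluminium turntable 176 mm across (top at 26 mm). Origin on the pivot at bench height, z up. Seen from above, the notches stand on the track at 210 degrees (loading station), 140 to 160 (next) and 90 (last) from the jig's x towards its y.
- next_station (a point): Middle of the range of the next notch: 110 mm from the pivot at 150 degrees in the jig's axes, 15 mm above the bench (top of the long brass notch plate, 3 mm thick). That plate is set by hand: its notch, 10 mm wide, may lie up to 0.18 rad (20 mm) to either side along the track, and nothing measures it. The plate is flat for 40 mm to either side of its notch, then slopes to the track over 6 mm.
- drill_guide (a point): Top of the steel drill guide, 70 mm above the bench, that stands on the base at -30 degrees in the jig's axes, 112 mm from the pivot; 40 mm wide. Its bush reaches in to 81 mm from the pivot.
- jig_pivot (a point): Point on the vertical pivot axis of the turntable, 54 mm above the bench; axes as the jig's.
- ring_center (a point): Centre of the red knurled pull ring, a round knob 28 mm in diameter and 18 mm high with a vertical axis (53 mm above the bench when home), at the end of the index arm, 110 mm from the pivot, opposite the nest. Below it: a sleeve 22 mm across, top at 40 mm, and the arm, 26 mm wide, top at 26.5 mm. The blunt index pin, 8 mm thick (6 mm at the nose), is fixed to it.
- pull_ring (a joint): Height of the pull ring and its pin, m: 0 fully home (nose 5 mm below the track), 0.005 nose on the track, 0.008 nose on top of a notch plate, 0.014 stop. A spring pushes it down (6.5 N at 0, 10 N at 0.014); above 0.008 the table turns freely. Let go, it rides on track or plate and drops by itself into a notch that comes under it. Pressing the pin on anything with over 30 N damages it.
- turntable (a joint): Angle of the turntable, rad, growing clockwise seen from above: 0 at the loading station, somewhere from 0.867 to 1.227 (50 to 70 degrees) at the next notch, by its plate's setting, 2.094 at the last. Turns with light friction (about 0.1 N m) and stays where it is left; the pin has about 1 mm play in a notch.
- blue_case: Small blue case, 50 x 70 x 24 mm, loose; origin at the centre of its underside. Leave alone.
- jar: Screw jar of grey pigment with a white lid, 52 mm across, 66 mm high, loose; origin at the centre of its underside. Leave alone.

How it is judged:
By the outcome, as a careful person would: the job done as asked, in the order asked, and still so for the second after the job is handed in, with the robot touching nothing.
It also fails if it takes over 67 s, if anything falls off the work surface, if the arm or the gripper's body presses on something with over 40 N, if the wrist force passes 120 N, or if a joint passes its speed limit or range.

## Working session

There is one attempt and no reset: what is moved stays moved. The work goes in short steps, Python scripts to look and compute and a tool call to move; the robot and the scene stay as the last step left them, time stands still between calls to the robot, and variables do not carry over. Pictures are saved under pics/ and viewed, at most 10 in all, crops included, and the job is handed in when it is done.

Besides the shell and the picture viewer there is one more tool, called after "Call:" as name(argument=value, ...), one argument or row to a line, values as JSON. move_arm: Moves the arm, as the interface text tells. Its arguments: {"type":"object","properties":{"commands":{"type":"array"},"gripper":{"type":"number"},"squeeze":{"type":"number"}},"required":["commands"]}

```bash
mkdir -p pics; python3 - <<'E'
from workcell import *
import cv2
for n in("scene","top"):
    cv2.imwrite(f"pics/{n}0.png",camera(n)); print(n,camera_params(n))
print(camera_params("wrist")); print(observe())
E
```

```text
scene {'fx': 416.9887164063369, 'fy': 416.9887164063369, 'cx': 254.41015392650314, 'cy': 186.95543157349002, 'position': array([ 0.20515664, -0.53161289,  0.50151712]), 'attitude': array([-0.50518287,  0.83148379, -0.19882029,  0.11787906])}
top {'fx': 471.1564391738328, 'fy': 471.1564391738328, 'cx': 257.4276499806472, 'cy': 180.47528560981033, 'position': array([0.40598383, 0.19994423, 1.03446337]), 'attitude': array([ 0.06511523, -0.69558516,  0.7127479 , -0.06254373])}
{'fx': 333.0370446108743, 'fy': 333.0370446108743, 'cx': 254.1547235439744, 'cy': 194.43856443946814, 'mount': array([[ 2.72987462e-04, -9.57063100e-01, -2.89879542e-01,
         7.36302363e-02],
       [ 9.99999841e-01,  4.04288645e-04, -3.93067840e-04,
         6.86019394e-04],
       [ 4.93385732e-04, -2.89879388e-01,  9.57063058e-01,
        -1.43038086e-01],
       [ 0.00000000e+00,  0.00000000e+00,  0.00000000e+00,
         1.00000000e+00]])}
{'time': 0.1, 'qpos': array([9.73304739e-01, 1.04619836e-01, 9.65794395e-02, 1.56390504e+00,
       5.41181963e-06, 1.35309068e+00]), 'joint_velocities': array([-0.00156163, -0.00365544,  0.00070473, -0.00059678, -0.00135345,
        0.00115597]), 'joint_torque': array([ 6.72383001e-03, -5.58206034e+01,  5.04721606e+01,  1.30871107e-02,
       -2.82868004e-04, -1.44786054e-05]), 'eef_pos': array([0.22226081, 0.55700694, 0.23062948]), 'ee_rot': array([-2.30240289e-04,  1.88753763e-01,  9.82024280e-01, -5.26410116e-04]), 'ft_force': array([ 0.06524328,  0.36664287, -0.11021763]), 'moment': array([ 0.00444735,  0.05551351, -0.00180537]), 'grip_force': 0.0, 'finger_gap': 0.08536606930915175}
```

View pics/top0.png

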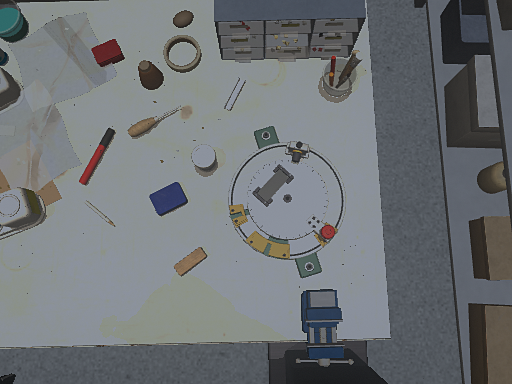

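View pics/scene0.png

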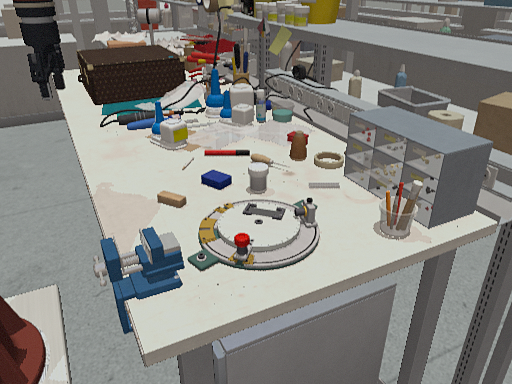

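The top view shows the block near (190,261), the jig pivot near (288,198), the ring at (328,232), the nest at (272,186), the case at (168,198), the jar at (204,157), and the brass plate at (270,245). The scene view agrees. Next I'll take an enlarged crop and measure.

```bash
cat > h.py <<'E'
import numpy as np,cv2
from scipy.spatial.transform import Rotation as R
from workcell import *
def rot(q): return R.from_quat([q[1],q[2],q[3],q[0]]).as_matrix()
def pose(n,o=None):
    p=camera_params(n)
    if n=="wrist":
        o=o or observe(); T=np.eye(4); T[:3,:3]=rot(o["ee_rot"]); T[:3,3]=o["eef_pos"]
        M=T@p["mount"]; return p,M[:3,:3],M[:3,3]
    return p,rot(p["attitude"]),np.array(p["position"])
def ray(n,uv,z,P=None):
    p,A,c=P or pose(n); uv=np.atleast_2d(uv).astype(float)
    d=np.c_[(uv[:,0]-p["cx"])/p["fx"],(uv[:,1]-p["cy"])/p["fy"],np.ones(len(uv))]@A.T
    return c+d*((z-c[2])/d[:,2])[:,None]
def proj(n,X,P=None):
    p,A,c=P or pose(n); q=(np.atleast_2d(X)-c)@A
    return np.c_[p["fx"]*q[:,0]/q[:,2]+p["cx"],p["fy"]*q[:,1]/q[:,2]+p["cy"]]
def blobs(m,amin=30):
    c,_=cv2.findContours(m.astype(np.uint8)*255,cv2.RETR_EXTERNAL,cv2.CHAIN_APPROX_NONE)
    return sorted([k for k in c if cv2.contourArea(k)>=amin],key=cv2.contourArea,reverse=True)
E
python3 - <<'E'
from h import *
im=cv2.imread("pics/top0.png"); s=cv2.imread("pics/scene0.png")
a=cv2.resize(im[120:290,140:360],None,fx=3.5,fy=3.5,interpolation=cv2.INTER_CUBIC)
cv2.imwrite("pics/c1.png",a)
print(ray("top",[[288,198],[190,261],[328,232],[272,186]],0.026))
print(proj("top",[[0.222,0.557,0.231],[0.4,0.2,0]]))
hsv=cv2.cvtColor(im,cv2.COLOR_BGR2HSV)
for nm,m in dict(red=((hsv[...,0]<6)|(hsv[...,0]>174))&(hsv[...,1]>150)&(hsv[...,2]>80),
  wood=(hsv[...,0]>8)&(hsv[...,0]<20)&(hsv[...,1]>80)&(hsv[...,2]>90),
  green=(hsv[...,0]>50)&(hsv[...,0]<90)&(hsv[...,1]>50), blue=(hsv[...,0]>110)&(hsv[...,0]<130)&(hsv[...,1]>120)).items():
  for k in blobs(m):
    r=cv2.minAreaRect(k)
    if 140<r[0][0]<360 and 110<r[0][1]<290: print(nm,cv2.contourArea(k),np.round(r[0],1),np.round(r[1],1),round(r[2]), ray("top",r[0],0.02).round(4))
E
```

```text
[[0.55022137 0.13630037 0.026     ]
 [0.42107674 0.34787855 0.026     ]
 [0.47498957 0.05369881 0.026     ]
 [0.57736578 0.1700767  0.026     ]]
[[ 41.12563678 388.19940326]
 [260.25486862 269.38478339]]
red 111.5 [328. 231.] [12. 12.] 90 [[0.4775 0.0527 0.02  ]]
wood 346.0 [189.6 260.8] [11.6 32.8] 53 [[0.4216 0.3496 0.02  ]]
wood 195.0 [141.1 125.7] [ 9.4 28.2] 63 [[0.7226 0.4589 0.02  ]]
green 312.5 [265.7 136.7] [17.6 20.3] 72 [[0.6901 0.1807 0.02  ]]
blue 636.5 [167.6 197.7] [21.5 31.8] 63 [[0.5582 0.3978 0.02  ]]
```

View pics/c1.png

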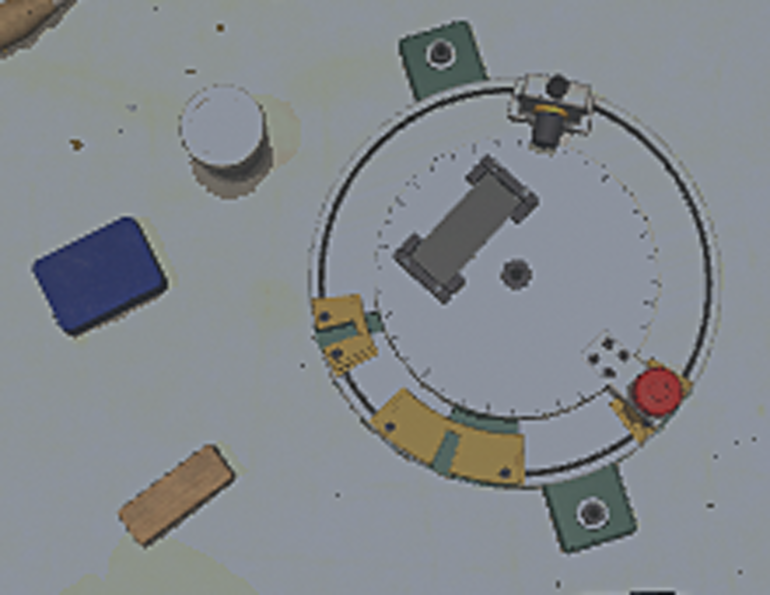

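The crop shows, in crop pixels, the pivot hub at (516,273), the nest centred near (466,229), the ear bolts at (440,53) and (592,513), the brass notch near (446,450), and the block from (120,515) to (235,480).

```bash
python3 - <<'E'
from h import *
c=lambda u,v:(u/3.5+140-.36,v/3.5+120-.36)
bolts=ray("top",[c(440,53),c(592,513)],0.012); print("bolts",bolts, bolts.mean(0), np.linalg.norm(bolts[0]-bolts[1]))
for z in(.03,.054): print("piv",z,ray("top",c(516,273),z))
ring=ray("top",(327.7,231),.062)[0]; nest=ray("top",c(466,229),.026)[0]; notch=ray("top",c(446,450),.015)[0]
for pv in (bolts.mean(0),ray("top",c(516,273),.03)[0],ray("top",c(516,273),.054)[0]):
  for nm,q in dict(ring=ring,nest=nest,notch=notch).items():
    d=(q-pv)[:2]; print(nm,q.round(4),np.linalg.norm(d).round(4),np.degrees(np.arctan2(d[1],d[0])).round(1))
im=cv2.imread("pics/top0.png");hsv=cv2.cvtColor(im,cv2.COLOR_BGR2HSV)
m=(hsv[...,0]>8)&(hsv[...,0]<20)&(hsv[...,1]>80)&(hsv[...,2]>90)
k=blobs(m)[0]; k=[k for k in blobs(m) if abs(k[:,0,0].mean()-190)<10][0]
b=cv2.boxPoints(cv2.minAreaRect(k)); B=ray("top",b,.022); print(B.round(4),B.mean(0),np.linalg.norm(np.diff(B,axis=0),axis=1))
e=max(np.diff(B,axis=0),key=np.linalg.norm); print("long axis deg",np.degrees(np.arctan2(e[1],e[0])))
E
```

```text
bolts [[0.69673641 0.18114889 0.012     ]
 [0.40425586 0.09631761 0.012     ]] [0.55049613 0.13873325 0.012     ] 0.30453442623317667
piv 0.03 [[0.55048055 0.13852824 0.03      ]]
piv 0.054 [[0.54702804 0.13999568 0.054     ]]
ring [0.4746 0.0594 0.062 ] 0.1098 -133.7
nest [0.5794 0.1683 0.026 ] 0.0413 45.7
notch [0.4443 0.1843 0.015 ] 0.1155 156.8
ring [0.4746 0.0594 0.062 ] 0.1096 -133.8
nest [0.5794 0.1683 0.026 ] 0.0415 45.9
notch [0.4443 0.1843 0.015 ] 0.1156 156.7
ring [0.4746 0.0594 0.062 ] 0.1083 -132.0
nest [0.5794 0.1683 0.026 ] 0.043 41.2
notch [0.4443 0.1843 0.015 ] 0.1119 156.7
[[0.4116 0.3844 0.022 ]
 [0.4515 0.3288 0.022 ]
 [0.4316 0.3141 0.022 ]
 [0.3919 0.3696 0.022 ]] [0.42166324 0.34922942 0.022     ] [0.06849484 0.02477423 0.06825398]
long axis deg -54.309245209903175
```

Call:
move_arm(
  commands=[
    [-130, -60, 50, 0, 0, 0.28],
    [-262, -119, 100, 0, 0, 0.567],
    [-262, -119, 100, 0, 0, 0.567],
    [-262, -119, 100, 0, 0, 0.567],
    [-262, -119, 100, 0, 0, 0.567],
    [-262, -119, 100, 0, 0, 0.567],
    [-262, -119, 100, 0, 0, 0.567],
    [-262, -119, 100, 0, 0, 0.567],
  ],
  gripper=-1,
)

```text
time: 1.1
eef_pos: [0.4212, 0.3506, 0.1318]
ee_rot: [0.0, 0.455, 0.89, 0.0]
ft_force: [0.3, 0.6, 0.0]
finger_gap: 0.0857
grip_force: 0.0
```

```bash
cat >> h.py <<'E'
def shot(n):
    o=observe(); im=camera("wrist"); cv2.imwrite(f"pics/{n}.png",im); return o,im
def rel(o,X,yaw=None):
    A=rot(o["ee_rot"]); return (A.T@(np.array(X)-o["eef_pos"])*1000).round(1)
def deg(v): return np.degrees(np.arctan2(v[1],v[0]))
def wood(im):
    h=cv2.cvtColor(im,cv2.COLOR_BGR2HSV); return (h[...,0]>5)&(h[...,0]<22)&(h[...,1]>70)&(h[...,2]>80)
E
python3 - <<'E'
from h import *
o,im=shot("w1"); P=pose("wrist",o); print(o["eef_pos"],deg(rot(o["ee_rot"])[:,1]),o["time"])
for k in blobs(wood(im),500):
    r=cv2.minAreaRect(k); B=ray("wrist",cv2.boxPoints(r),.022,P); L=np.diff(B,axis=0); e=max(L,key=np.linalg.norm)
    print(r,B.mean(0).round(4),np.linalg.norm(L,axis=1).round(4),deg(e),rel(o,B.mean(0)))
E
```

```text
[0.4211548  0.35058417 0.13182284] 35.83856117162863 1.1
((255.5, 190.0), (82.0, 33.0), 90.0) [0.4227 0.3515 0.022 ] [0.0251 0.0675 0.0271] -53.25565647772126 [ -0.2   1.7 109.8]
((185.1142120361328, 339.475830078125), (33.052330017089844, 76.75250244140625), 65.9426498413086) [0.4532 0.199  0.022 ] [0.0733 0.034  0.0758] -116.24035218459831 [-141.6  -62.9  109.8]
((275.0189514160156, 335.0611877441406), (51.91714859008789, 28.728435516357422), 16.50436019897461) [0.5172 0.2515 0.022 ] [0.0305 0.0476 0.0311] 16.668099758361812 [-136.6   19.8  109.8]
```

View pics/w1.png

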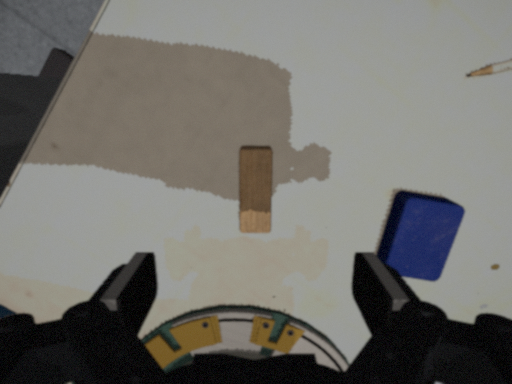

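The wrist picture shows the block centred at (255,190), square with the tool, with the blue case about 100 mm to one side.

Call:
move_arm(
  commands=[
    [-1, 1, 50, 0, 0, 0],
    [-1, 1, 100, 0, 0, 0],
    [-1, 1, 120, 0, 0, 0],
    [-1, 1, 129.5, 0, 0, 0],
    [-1, 1, 129.5, 0, 0, 0],
    [-1, 1, 129.5, 0, 0, 0],
  ],
)

```text
time: 1.9
eef_pos: [0.4239, 0.3501, 0.0033]
ee_rot: [0.001, 0.456, 0.89, 0.001]
ft_force: [0.9, -0.2, 0.5]
finger_gap: 0.0855
grip_force: 0.0
```

Call:
move_arm(
  commands=[
    [0, 0, 0, 0, 0, 0],
    [0, 0, 0, 0, 0, 0],
    [0, 0, 0, 0, 0, 0],
    [0, 0, 0, 0, 0, 0],
    [0, 0, 0, 0, 0, 0],
    [0, 0, 0, 0, 0, 0],
  ],
  gripper=1,
  squeeze=35,
)

```text
time: 2.65
eef_pos: [0.4233, 0.3495, 0.0021]
ee_rot: [0.0, 0.456, 0.89, 0.0]
ft_force: [0.7, -0.1, 4.2]
finger_gap: 0.0252
grip_force: 36.2
```

Call:
move_arm(
  commands=[
    [0, 0, -30, 0, 0, 0],
    [0, 0, -80, 0, 0, 0],
    [0, 0, -130, 0, 0, 0],
    [-50, 5, -150, 0, 0, -0.1],
    [-110, 12, -150, 0, 0, -0.18],
    [-170, 20, -150, 0, 0, -0.18],
    [-230, 28, -150, 0, 0, -0.18],
    [-290, 33, -150, 0, 0, -0.18],
    [-327, 37, -150, 0, 0, -0.18],
    [-327, 37, -150, 0, 0, -0.18],
    [-327, 37, -150, 0, 0, -0.18],
    [-327, 37, -150, 0, 0, -0.18],
    [-327, 37, -150, 0, 0, -0.18],
  ],
)

```text
time: 4.28
eef_pos: [0.6437, 0.1065, 0.152]
ee_rot: [0.0, 0.374, 0.928, 0.0]
ft_force: [0.3, 0.3, -0.7]
finger_gap: 0.025
grip_force: 35.6
```

```bash
python3 - <<'E'
from h import *
o,im=shot("w2"); P=pose("wrist",o); print(o["eef_pos"],deg(rot(o["ee_rot"])[:,1]),o["time"],o["finger_gap"])
cv2.imwrite("pics/w2b.png",cv2.resize(im,(800,600),interpolation=cv2.INTER_CUBIC))
print(proj("wrist",[.5794,.1683,.026],P),proj("wrist",[.5505,.1386,.03],P))
E
```

```text
[0.64371415 0.10654466 0.15202182] 46.135402983903575 4.275 0.024950693409716607
[[253.27282906  72.50812828]] [[197.86769701  71.80580338]]
```

View pics/w2b.png

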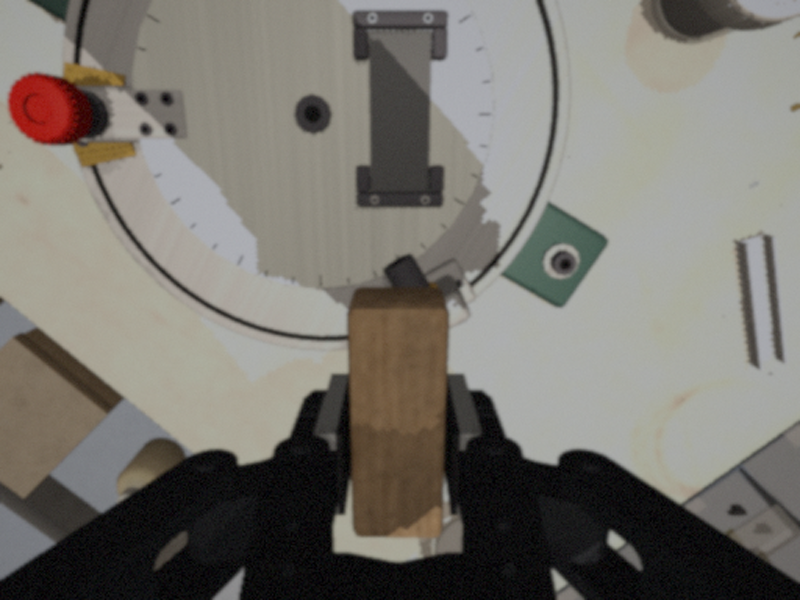

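The picture, at 800x600, shows the held block with its top face between rows 305 and 535. The nest rails' outer outline has corners near (353,11), (447,11), (443,206) and (357,206). The hub is at (312,114) and the ring at (50,108).

```bash
python3 - <<'E'
from h import *
from scipy.signal import find_peaks
o=observe(); P=pose("wrist",o); im=cv2.cvtColor(cv2.imread("pics/w2.png"),cv2.COLOR_BGR2GRAY).astype(float)
s=512/800; f=lambda L:(np.array(L,float)+.5)*s-.5
N=ray("wrist",f([(353,11),(447,11),(443,206),(357,206)]),.033,P); print("nest outer",np.linalg.norm(np.diff(N,axis=0),axis=1).round(4),N.mean(0),rel(o,N.mean(0)))
for a,b in((0,3),(1,2)): print("long dir",deg(N[a]-N[b])-90)
zt=o["eef_pos"][2]+.0199
B=ray("wrist",f([(350,305),(447,305),(443,535),(355,535)]),zt,P); print("block",np.linalg.norm(np.diff(B,axis=0),axis=1).round(4),rel(o,B.mean(0)))
for a,b in((0,3),(1,2)): print("dir",deg(B[a]-B[b])-90)
print("piv",ray("wrist",f([(312,113)]),.03,P))
def edges(v,lo): 
    g=np.gradient(cv2.GaussianBlur(v.reshape(-1,1),(1,3),0).ravel()); p,_=find_peaks(abs(g),height=6); return [(int(i+lo),round(g[i])) for i in p]
col=im[:,250:258].mean(1); print("colprofile rows",edges(col,0))
for r in(12,65,125): print("row",r,edges(im[r-1:r+2,200:310].mean(0),200))
for r in(200,230,300,330): print("row",r,edges(im[r-1:r+2,200:310].mean(0),200))
E
```

```text
nest outer [0.0423 0.0866 0.0428] [0.58107704 0.16929981 0.033     ] [ 88.8   1.8 119. ]
long dir 46.040155541159436
long dir 46.40924008028057
block [0.024  0.0687 0.0251] [  2.    1.  -19.9]
dir 45.81889381966374
dir 46.772933052329535
piv [[0.55160881 0.13918544 0.03      ]]
colprofile rows [(6, -26), (15, -10), (19, 14), (132, 25), (165, -18), (197, 9), (338, 7), (343, 15), (359, -41)]
row 12 [(225, -23), (229, 6), (234, 14), (241, -14), (270, 14), (277, -15), (286, 25), (294, -7), (299, 7)]
row 65 [(208, 18), (236, -21), (275, 26)]
row 125 [(228, -24), (237, 9), (242, -9), (269, 8), (274, -8), (283, 24)]
row 200 [(222, -27), (287, 26), (298, -7), (301, 10)]
row 230 [(222, -22), (286, 25)]
row 300 [(224, 15), (284, -15)]
row 330 [(214, 33), (220, 6), (225, -26), (270, 7), (284, 11), (288, -13), (295, -21)]
```

Call:
move_arm(
  commands=[
    [45, 0.5, 0, 0, 0, 0],
    [86.8, 0.8, 0, 0, 0, 0],
    [86.8, 0.8, 50, 0, 0, 0],
    [86.8, 0.8, 95, 0, 0, 0],
    [86.8, 0.8, 110, 0, 0, 0],
    [86.8, 0.8, 110, 0, 0, 0],
    [86.8, 0.8, 110, 0, 0, 0],
    [86.8, 0.8, 110, 0, 0, 0],
  ],
)

```text
time: 5.32
eef_pos: [0.5836, 0.1665, 0.0438]
ee_rot: [0.001, 0.374, 0.927, 0.001]
ft_force: [0.4, 0.7, -0.1]
finger_gap: 0.0251
grip_force: 35.6
```

```bash
python3 - <<'E'
from h import *
o,im=shot("w3"); print(o["eef_pos"],deg(rot(o["ee_rot"])[:,1]),o["time"],o["finger_gap"])
cv2.imwrite("pics/w3b.png",cv2.resize(im[100:384,150:362],None,fx=2.1,fy=2.1,interpolation=cv2.INTER_CUBIC))
E
```

```text
[0.58355908 0.16647578 0.04376901] 46.057277652505036 5.325 0.025081166936088434
```

View pics/w3b.png

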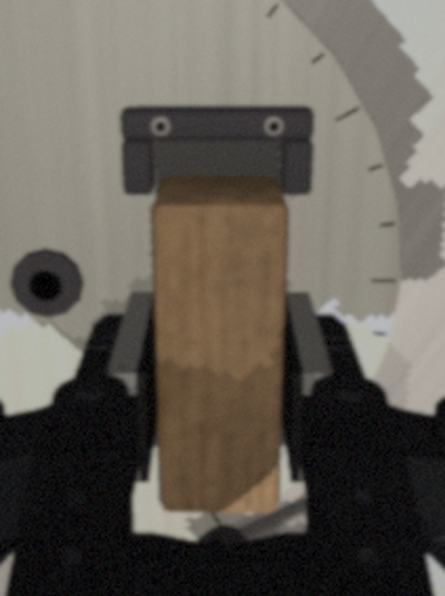

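The crop (2.1x, offset 150,100) shows the far rail's outer corners at (122,108) and (312,108), its inner edge at row 140, and the block's front lower edge at row 178 from 158 to 281. The block sits slightly back and to the right.

```bash
python3 - <<'E'
from h import *
o=observe(); P=pose("wrist",o); z=o["eef_pos"][2]; print(o["eef_pos"],o["joint_velocities"].round(3))
f=lambda L:(np.array(L,float)+.5)/2.1-.5+[150,100]
g=lambda L,z:[list(rel(o,x)[:2]) for x in ray("wrist",f(L),z,P)]
print("rail outer top",g([(122,109),(312,109),(122,192),(311,192)],.033))
print("rail inner edge",g([(217,140)],.033))
print("block lower front",g([(159,178),(281,178)],z-.002))
print("block top",g([(153,205),(287,205),(160,510),(279,512)],z+.020))
E
```

```text
[0.58329857 0.16645797 0.04341164] [ 0.002  0.005 -0.011 -0.    -0.001  0.002]
rail outer top [[np.float64(48.1), np.float64(-20.8)], [np.float64(48.1), np.float64(21.1)], [np.float64(29.1), np.float64(-21.6)], [np.float64(29.0), np.float64(21.6)]]
rail inner edge [[np.float64(41.2), np.float64(0.1)]]
block lower front [[np.float64(34.6), np.float64(-12.3)], [np.float64(34.6), np.float64(13.9)]]
block top [[np.float64(35.4), np.float64(-11.6)], [np.float64(35.4), np.float64(13.1)], [np.float64(-32.5), np.float64(-12.0)], [np.float64(-33.0), np.float64(13.4)]]
```

Call:
move_arm(
  commands=[
    [0, 0, 0, 0, 0, 0],
    [0, 0, 0, 0, 0, 0],
  ],
)

```text
time: 5.62
eef_pos: [0.5823, 0.1664, 0.042]
ee_rot: [0.0, 0.374, 0.927, 0.0]
ft_force: [-0.2, 1.0, -1.2]
finger_gap: 0.0252
grip_force: 35.6
```

Call:
move_arm(
  commands=[
    [3, 0, 0, 0, 0, 0],
    [3, 0, 4, 0, 0, 0],
    [3, 0, 4, 0, 0, 0],
    [3, 0, 4, 0, 0, 0],
    [3, 0, 4, 0, 0, 0],
  ],
)

```text
time: 6.25
eef_pos: [0.5801, 0.1685, 0.0379]
ee_rot: [0.0, 0.374, 0.927, 0.0]
ft_force: [0.1, -1.0, -0.5]
finger_gap: 0.0252
grip_force: 35.6
```

```bash
python3 - <<'E'
from h import *
o,im=shot("w4"); print(o["eef_pos"],o["joint_velocities"].round(3),o["ft_force"])
cv2.imwrite("pics/w4b.png",cv2.resize(im[130:230,180:330],None,fx=5,fy=5,interpolation=cv2.INTER_CUBIC))
E
```

```text
[0.58011131 0.16850702 0.03786202] [ 0.001  0.    -0.     0.    -0.001 -0.   ] [ 0.08723785 -0.9961655  -0.51742674]
```

View pics/w4b.png

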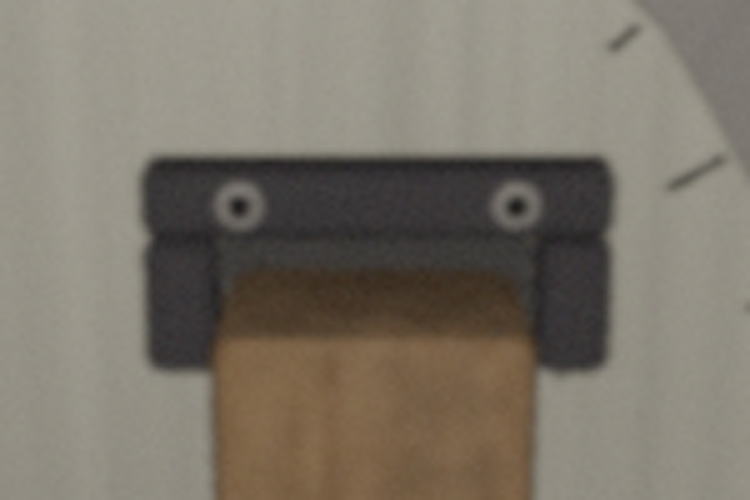

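The crop (5x, offset 180,130) shows the rail outer edges at columns 145 and 612 and the rail inner edge at row 237. The block's top front edge is at row 338 (columns 214 to 536) and its lower front edge at row 270. It is centred sideways to about 0.3 mm.

```bash
python3 - <<'E'
from h import *
o=observe(); P=pose("wrist",o); z=o["eef_pos"][2]
f=lambda L:(np.array(L,float)+.5)/5-.5+[180,130]
g=lambda L,z:[list(map(float,rel(o,x)[:2])) for x in ray("wrist",f(L),z,P)]
print("rail",g([(145,160),(612,160),(378,237)],.033))
print("low",g([(240,270),(520,270)],z-.002)); print("top",g([(214,338),(536,338)],z+.020))
E
```

```text
rail [[44.5, -19.9], [44.5, 22.2], [37.4, 1.1]]
low [[35.0, -11.3], [35.0, 13.9]]
top [[35.5, -11.7], [35.5, 13.3]]
```

Call:
move_arm(
  commands=[
    [0.6, 0, 2, 0, 0, 0],
    [0.6, 0, 4, 0, 0, 0],
    [0.6, 0, 6, 0, 0, 0],
    [0.6, 0, 8, 0, 0, 0],
    [0.6, 0, 9, 0, 0, 0],
    [0.6, 0, 9.5, 0, 0, 0],
    [0.6, 0, 9.5, 0, 0, 0],
    [0.6, 0, 9.5, 0, 0, 0],
  ],
)

```text
time: 7.3
eef_pos: [0.5797, 0.169, 0.0284]
ee_rot: [0.0, 0.374, 0.927, 0.0]
ft_force: [0.5, -0.2, 0.8]
finger_gap: 0.0253
grip_force: 35.6
```

Call:
move_arm(
  commands=[
    [0, 0, 0.6, 0, 0, 0],
    [0, 0, 0.6, 0, 0, 0],
    [0, 0, 0.6, 0, 0, 0],
  ],
)

```text
time: 7.68
eef_pos: [0.5798, 0.169, 0.0281]
ee_rot: [0.0, 0.374, 0.927, 0.0]
ft_force: [-2.4, -0.7, 5.0]
finger_gap: 0.0252
grip_force: 36.3
```

Call:
move_arm(
  commands=[
    [0, 0, 0, 0, 0, 0],
    [0, 0, 0, 0, 0, 0],
    [0, 0, 0, 0, 0, 0],
    [0, 0, -20, 0, 0, 0],
    [0, 0, -70, 0, 0, 0],
    [-45, 0, -110, 0, 0, 0],
    [-90, 0, -110, 0, 0, 0],
    [-90, 0, -110, 0, 0, 0],
    [-90, 0, -110, 0, 0, 0],
    [-90, 0, -110, 0, 0, 0],
  ],
  gripper=0.22,
)

```text
time: 8.93
eef_pos: [0.6438, 0.1073, 0.1381]
ee_rot: [-0.0, 0.374, 0.928, 0.0]
ft_force: [0.2, -0.6, -0.0]
finger_gap: 0.0334
grip_force: 0.0
```

```bash
python3 - <<'E'
from h import *
o,im=shot("w5"); P=pose("wrist",o); print(o["eef_pos"],o["finger_gap"],o["time"])
cv2.imwrite("pics/w5b.png",cv2.resize(im,(800,600),interpolation=cv2.INTER_CUBIC))
h=cv2.cvtColor(im,cv2.COLOR_BGR2HSV)
for k in blobs(((h[...,0]<6)|(h[...,0]>174))&(h[...,1]>150)&(h[...,2]>60),100):
    (c,r)=cv2.minEnclosingCircle(k); print("red",c,r,cv2.boundingRect(k))
for k in blobs(wood(im),300)[:4]:
    r=cv2.minAreaRect(k); B=ray("wrist",cv2.boxPoints(r),.048,P); L=np.diff(B,axis=0)
    print(np.round(r[0]),B.mean(0).round(4),np.linalg.norm(L,axis=1).round(4),deg(max(L,key=np.linalg.norm)))
E
```

```text
[0.64382064 0.1073056  0.13807295] 0.033438371304473295 8.925
red (16.665803909301758, 67.74870300292969) 26.803524017333984 (0, 45, 37, 48)
[255.  66.] [0.5798 0.1705 0.048 ] [0.0251 0.0681 0.0274] -42.826779729286514
[56. 99.] [0.5009 0.0601 0.048 ] [0.0287 0.0105 0.0291] -133.86597318561616
[48. 48.] [0.4783 0.0824 0.048 ] [0.0088 0.0271 0.0088] 33.73192668436269
```

View pics/w5b.png

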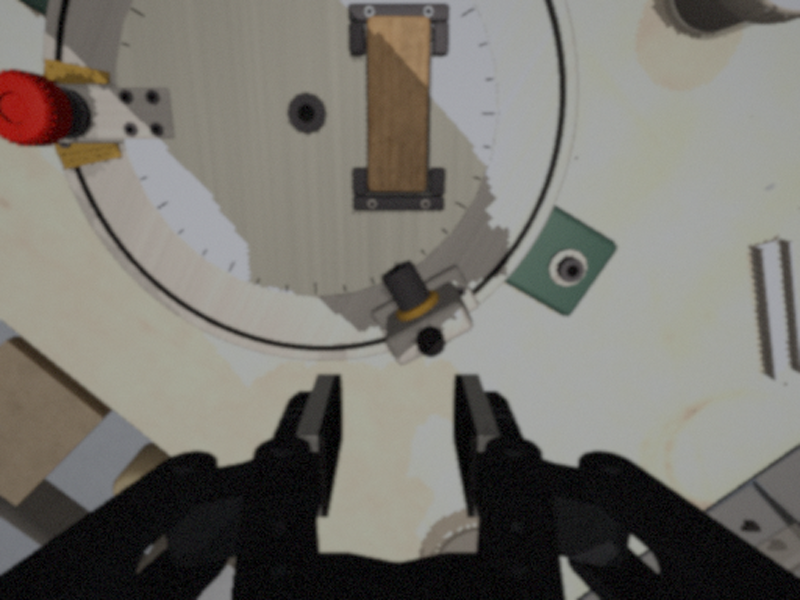

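The picture shows the block lying flat inside all four rails, centred near (400,104) at 800x600. The table hasn't moved. Next is the ring.

Call:
move_arm(
  commands=[
    [20, -40, 0, 0, 0, -0.18],
    [50, -90, 0, 0, 0, -0.36],
    [89, -152, 0, 0, 0, -0.54],
    [89, -152, 0, 0, 0, -0.72],
    [89, -152, 0, 0, 0, -0.9],
    [89, -152, 0, 0, 0, -1.08],
    [89, -152, 0, 0, 0, -1.26],
    [89, -152, 0, 0, 0, -1.44],
    [89, -152, 0, 0, 0, -1.574],
    [89, -152, 0, 0, 0, -1.574],
    [89, -152, 0, 0, 0, -1.574],
    [89, -152, 0, 0, 0, -1.574],
  ],
  gripper=-0.2,
)

```text
time: 10.48
eef_pos: [0.4748, 0.0589, 0.1377]
ee_rot: [0.0, -0.392, 0.92, 0.0]
ft_force: [0.1, -0.6, 0.5]
finger_gap: 0.0513
grip_force: 0.0
```

```bash
python3 - <<'E'
from h import *
o,im=shot("w6"); P=pose("wrist",o); print(o["eef_pos"],deg(rot(o["ee_rot"])[:,1]),o["finger_gap"],o["time"],o["qpos"].round(2))
h=cv2.cvtColor(im,cv2.COLOR_BGR2HSV)
m=((h[...,0]<6)|(h[...,0]>174))&(h[...,1]>150)&(h[...,2]>60)
for k in blobs(m,100):
    c,r=cv2.minEnclosingCircle(k); x,y,w,hh=cv2.boundingRect(k); print("red",c,r,(x,y,w,hh))
    X=ray("wrist",[[x+w/2-.5,y+w/2],c],.062,P); print(X.round(4),[rel(o,q) for q in X], ray("wrist",[[x,y+w/2],[x+w,y+w/2]],.062,P).round(4))
E
```

```text
[0.47479547 0.05890748 0.13774653] 136.16344279279045 0.05125749451075157 10.475 [-0.15 -0.27 -0.43  1.41  0.   -0.96]
red (255.4007568359375, 202.20228576660156) 21.2061824798584 (236, 181, 39, 42)
[[0.4725 0.0575 0.062 ]
 [0.4732 0.0586 0.062 ]] [array([ 2.6,  0.6, 75.7]), array([ 1.4,  0.9, 75.7])] [[0.482  0.0484 0.062 ]
 [0.4626 0.067  0.062 ]]
```

Call:
move_arm(
  commands=[
    [1, 0.3, 50, 0, 0, 0],
    [1, 0.3, 90, 0, 0, 0],
    [1, 0.3, 104, 0, 0, 0],
    [1, 0.3, 104, 0, 0, 0],
    [1, 0.3, 104, 0, 0, 0],
    [1, 0.3, 104, 0, 0, 0],
  ],
)

```text
time: 11.28
eef_pos: [0.4751, 0.0581, 0.0353]
ee_rot: [0.001, -0.393, 0.92, -0.001]
ft_force: [0.5, 0.2, 0.1]
finger_gap: 0.0513
grip_force: 0.0
```

Call:
move_arm(
  commands=[
    [0, 0, 0, 0, 0, 0],
    [0, 0, 0, 0, 0, 0],
    [0, 0, 0, 0, 0, 0],
    [0, 0, 0, 0, 0, 0],
    [0, 0, 0, 0, 0, 0],
  ],
  gripper=1,
  squeeze=45,
)

```text
time: 11.9
eef_pos: [0.4745, 0.0582, 0.0345]
ee_rot: [0.0, -0.393, 0.92, -0.0]
ft_force: [-1.1, -0.1, 4.5]
finger_gap: 0.0262
grip_force: 44.0
```

Call:
move_arm(
  commands=[
    [0, 0, -4, 0, 0, 0],
    [0, 0, -8, 0, 0, 0],
    [0, 0, -11, 0, 0, 0],
    [0, 0, -11, 0, 0, 0],
    [0, 0, -11, 0, 0, 0],
    [0, 0, -11, 0, 0, 0],
  ],
)

```text
time: 12.65
eef_pos: [0.4738, 0.0585, 0.0442]
ee_rot: [0.0, -0.393, 0.92, 0.0]
ft_force: [4.7, 2.6, -10.1]
finger_gap: 0.0264
grip_force: 44.9
```

Call:
move_arm(
  commands=[
    [0, 0, -1, 0, 0, 0],
    [-0.3, 8.3, -1, 0, 0, 0.075],
    [-1.2, 16.5, -1, 0, 0, 0.15],
    [-2.8, 24.6, -1, 0, 0, 0.225],
    [-4.9, 32.7, -1, 0, 0, 0.3],
    [-7.7, 40.5, -1, 0, 0, 0.375],
    [-7.7, 40.5, -1, 0, 0, 0.375],
    [-7.7, 40.5, -1, 0, 0, 0.375],
  ],
)

```text
time: 13.65
eef_pos: [0.45, 0.0921, 0.0453]
ee_rot: [0.0, -0.215, 0.977, 0.0]
ft_force: [5.9, 2.6, -9.7]
finger_gap: 0.0269
grip_force: 45.0
```

```bash
cat >> h.py <<'E'
PV=np.array([.5507,.1388])
def stat():
    o=observe(); A=rot(o["ee_rot"]); d=o["eef_pos"][:2]-PV; F=A.T@o["ft_force"]
    print("r %.4f turn %.4f tooly-tangent %.3f z %.4f"%(np.hypot(*d),np.radians((-133.75-deg(d))%360),np.radians(deg(A[:,1])-90-(deg(d)+180+360)%360), o["eef_pos"][2]),"Ftool",F.round(1),"grip",round(o["grip_force"],1),round(o["finger_gap"],4),"t",o["time"])
E
python3 -c "from h import *;stat()"
```

```text
r 0.1110 turn 0.3734 tooly-tangent -0.001 z 0.0453 Ftool [-6.4 -0.1  9.7] grip 45.0 0.0269 t 13.65
```

Call:
move_arm(
  commands=[
    [-0.8, 8.3, 0, 0, 0, 0.075],
    [-1.7, 16.5, 0, 0, 0, 0.15],
    [-3.3, 24.6, 0, 0, 0, 0.225],
    [-5.4, 32.7, 0, 0, 0, 0.3],
    [-8.2, 40.5, 0, 0, 0, 0.375],
    [-11.5, 48.1, 0, 0, 0, 0.45],
    [-15.4, 55.4, 0, 0, 0, 0.525],
    [-19.8, 62.4, 0, 0, 0, 0.6],
    [-24.7, 69.1, 0, 0, 0, 0.675],
    [-24.7, 69.1, 0, 0, 0, 0.675],
    [-24.7, 69.1, 0, 0, 0, 0.675],
    [-24.7, 69.1, 0, 0, 0, 0.675],
  ],
)

```text
time: 15.15
eef_pos: [0.443, 0.1648, 0.0454]
ee_rot: [-0.001, 0.121, 0.993, 0.0]
ft_force: [0.1, 2.1, -9.1]
finger_gap: 0.0268
grip_force: 45.1
```

```bash
python3 -c "from h import *;stat()
o,im=shot('w7'); cv2.imwrite('pics/w7b.png',cv2.resize(im,(800,600)))"
```

```text
r 0.1108 turn 1.0439 tooly-tangent -6.289 z 0.0454 Ftool [0.4 2.  9.1] grip 45.1 0.0268 t 15.15
```

View pics/w7b.png

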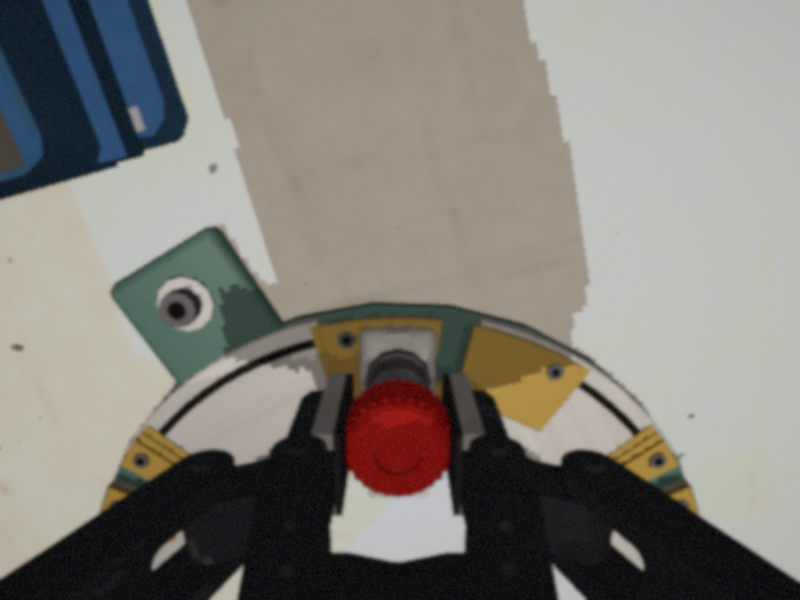

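The picture shows the ring at (398,437) in the grip, with the arm end above the left half of the brass plate. The notch gap is ahead, at columns 440-472, about 17 mm further on, which agrees with about 1.2 rad.

Call:
move_arm(
  commands=[
    [0, 0, 1, 0, 0, 0],
    [0, 0, 2.2, 0, 0, 0],
    [0, 0, 2.2, 0, 0, 0],
    [0, 0, 2.2, 0, 0, 0],
  ],
)

```text
time: 15.7
eef_pos: [0.4431, 0.1649, 0.0433]
ee_rot: [-0.0, 0.121, 0.993, -0.0]
ft_force: [-2.7, 1.0, -9.1]
finger_gap: 0.0265
grip_force: 45.2
```

Call:
move_arm(
  commands=[
    [0, 0, 0, 0, 0, 0],
    [0, 0, 0, 0, 0, 0],
    [0, 0, 0, 0, 0, 0],
    [0, 0, 0, 0, 0, 0],
  ],
  gripper=0.22,
)

```text
time: 16.2
eef_pos: [0.4439, 0.1649, 0.0439]
ee_rot: [0.0, 0.121, 0.993, 0.0]
ft_force: [-0.7, 1.0, -0.4]
finger_gap: 0.0337
grip_force: 0.0
```

```bash
cat >> h.py <<'E'
def red(n):
    o,im=shot(n); P=pose("wrist",o); h=cv2.cvtColor(im,cv2.COLOR_BGR2HSV)
    m=((h[...,0]<6)|(h[...,0]>174))&(h[...,1]>150)&(h[...,2]>60); k=blobs(m,100)[0]
    x,y,w,hh=cv2.boundingRect(k); print("red box",x,y,w,hh,"ctr",cv2.minEnclosingCircle(k)); stat()
E
python3 -c "from h import *;red('w8')"
```

```text
red box 218 239 72 74 ctr ((254.0, 276.0), 37.16190719604492)
r 0.1101 turn 1.0470 tooly-tangent -6.286 z 0.0437 Ftool [ 0.9  0.1 -0.1] grip 0.0 0.0333 t 16.25
```

Call:
move_arm(
  commands=[
    [0, 1.7, 4, 0, 0, 0.015],
    [-0.1, 3.3, 4, 0, 0, 0.03],
    [-0.2, 5, 4, 0, 0, 0.045],
    [-0.2, 6.6, 4, 0, 0, 0.06],
    [-0.3, 8.3, 4, 0, 0, 0.075],
    [-0.4, 9.9, 4, 0, 0, 0.09],
    [-0.6, 11.5, 4, 0, 0, 0.105],
    [-0.8, 13.2, 4, 0, 0, 0.12],
    [-0.8, 13.2, 4, 0, 0, 0.12],
  ],
)

```text
time: 17.38
eef_pos: [0.4477, 0.1778, 0.0396]
ee_rot: [0.0, 0.18, 0.984, 0.0]
ft_force: [0.4, -0.0, 0.6]
finger_gap: 0.0334
grip_force: 0.0
```

```bash
python3 -c "from h import *;red('w9')"
```

```text
red box 212 244 72 76 ctr ((247.0071258544922, 281.8489074707031), 38.145263671875)
r 0.1102 turn 1.1687 tooly-tangent -6.284 z 0.0397 Ftool [ 0.1 -0.5 -0. ] grip 0.0 0.0333 t 17.425
```

Call:
move_arm(
  commands=[
    [0, 1, 0, 0, 0, 0.009],
    [-0.1, 2, 0, 0, 0, 0.018],
    [-0.1, 3, 0, 0, 0, 0.027],
    [-0.2, 4, 0, 0, 0, 0.036],
    [-0.2, 4, 0, 0, 0, 0.036],
  ],
)

```text
time: 18.05
eef_pos: [0.4491, 0.1814, 0.0395]
ee_rot: [0.0, 0.198, 0.98, 0.0]
ft_force: [-0.0, 0.3, 0.9]
finger_gap: 0.0332
grip_force: 0.1
```

```bash
python3 -c "from h import *;red('w10')"
```

```text
red box 212 243 72 76 ctr ((247.09454345703125, 281.2132873535156), 38.23814392089844)
r 0.1101 turn 1.2039 tooly-tangent -6.285 z 0.0395 Ftool [ 0.2  0.  -0.1] grip 0.0 0.0332 t 18.1
```

Still sliding with the ring at about 1.174 rad. I'll continue in smaller steps.

Call:
move_arm(
  commands=[
    [0, 0.7, 0, 0, 0, 0.006],
    [0, 1.4, 0, 0, 0, 0.013],
    [-0.1, 2, 0, 0, 0, 0.018],
    [-0.1, 2, 0, 0, 0, 0.018],
  ],
)

```text
time: 18.6
eef_pos: [0.45, 0.1831, 0.0396]
ee_rot: [0.0, 0.207, 0.978, 0.0]
ft_force: [0.1, -0.5, 0.5]
finger_gap: 0.0332
grip_force: 0.0
```

```bash
python3 -c "from h import *;red('w11')"
```

```text
red box 214 236 70 72 ctr ((248.90908813476562, 271.9090881347656), 36.20429229736328)
r 0.1100 turn 1.2216 tooly-tangent -6.286 z 0.0396 Ftool [ 0.4 -0.3 -0.3] grip 0.0 0.0335 t 18.65
```

The ring image jumped up 9 rows and shrank about 5%, so the pin has dropped. I'll nudge it a little to confirm the lock.

Call:
move_arm(
  commands=[
    [0, 0.7, 0, 0, 0, 0],
    [0, 1.4, 0, 0, 0, 0],
    [0, 1.4, 0, 0, 0, 0],
  ],
)

```text
time: 19.02
eef_pos: [0.4504, 0.1843, 0.0395]
ee_rot: [-0.0, 0.207, 0.978, -0.0]
ft_force: [-0.5, 0.1, 0.8]
finger_gap: 0.0335
grip_force: 0.2
```

```bash
python3 -c "from h import *;red('w12')"
```

```text
red box 214 236 69 73 ctr ((247.54098510742188, 272.2950744628906), 36.2992057800293)
r 0.1101 turn 1.2336 tooly-tangent -6.274 z 0.0395 Ftool [0.9 0.6 0. ] grip 0.2 0.0333 t 19.075
```

Call:
move_arm(
  commands=[
    [0, 0.6, 0, 0, 0, 0],
    [0, 1.2, 0, 0, 0, 0],
    [0, 1.2, 0, 0, 0, 0],
  ],
)

```text
time: 19.45
eef_pos: [0.451, 0.1855, 0.0395]
ee_rot: [-0.0, 0.207, 0.978, 0.0]
ft_force: [0.3, 0.3, -0.1]
finger_gap: 0.0337
grip_force: 0.2
```

```bash
python3 -c "from h import *;red('w13')"
```

```text
red box 214 236 69 72 ctr ((247.2376251220703, 272.2871398925781), 36.41385269165039)
r 0.1101 turn 1.2446 tooly-tangent -6.263 z 0.0395 Ftool [ 0.7 -0.5 -0.1] grip 0.2 0.0333 t 19.5
```

Call:
move_arm(
  commands=[
    [0, 0.5, 0, 0, 0, 0],
    [0, 1, 0, 0, 0, 0],
    [0, 1, 0, 0, 0, 0],
  ],
)

```text
time: 19.88
eef_pos: [0.4512, 0.186, 0.0394]
ee_rot: [-0.0, 0.207, 0.978, -0.0]
ft_force: [-3.2, -3.5, -0.4]
finger_gap: 0.0332
grip_force: 2.3
```

```bash
python3 -c "from h import *;red('w14')"
```

```text
red box 214 237 68 71 ctr ((246.49830627441406, 272.291015625), 36.312503814697266)
r 0.1102 turn 1.2503 tooly-tangent -6.257 z 0.0394 Ftool [ 1.5 -4.4 -1.3] grip 2.5 0.0331 t 19.925
```

I felt the notch wall at 4.4 N, so the pin is in. Now I'll centre, open, lift off and check the ring height.

Call:
move_arm(
  commands=[
    [0, -2, 0, 0, 0, 0],
    [0, -4, 0, 0, 0, 0],
    [0, -4, 0, 0, 0, 0],
  ],
)

```text
time: 20.3
eef_pos: [0.4499, 0.1827, 0.0396]
ee_rot: [0.0, 0.207, 0.978, 0.0]
ft_force: [-0.2, 0.0, 1.3]
finger_gap: 0.0334
grip_force: 0.0
```

```bash
python3 -c "from h import *;red('w15')"
```

```text
red box 221 236 70 72 ctr ((255.189697265625, 271.424560546875), 36.07335662841797)
r 0.1099 turn 1.2184 tooly-tangent -6.289 z 0.0396 Ftool [-0.2 -0.   0.3] grip 0.0 0.0329 t 20.35
```

Call:
move_arm(
  commands=[
    [0, 0, 0, 0, 0, 0],
    [0, 0, 0, 0, 0, 0],
    [0, 0, 0, 0, 0, 0],
    [0, 0, -20, 0, 0, 0],
    [0, 0, -60, 0, 0, 0],
    [0, 0, -98.3, 0, 0, 0],
    [0, 0, -98.3, 0, 0, 0],
    [0, 0, -98.3, 0, 0, 0],
    [0, 0, -98.3, 0, 0, 0],
  ],
  gripper=-0.2,
)

```text
time: 21.48
eef_pos: [0.449, 0.1826, 0.1365]
ee_rot: [-0.001, 0.207, 0.978, -0.0]
ft_force: [0.2, 0.5, -0.6]
finger_gap: 0.0516
grip_force: 0.0
```

```bash
python3 - <<'E'
from h import *
red('w16'); 
for n in("scene","top"): cv2.imwrite(f"pics/{n}1.png",camera(n))
def ringtop(im,n):
    h=cv2.cvtColor(im,cv2.COLOR_BGR2HSV); m=((h[...,0]<6)|(h[...,0]>174))&(h[...,1]>150)&(h[...,2]>60)
    for k in blobs(m,40):
        x,y,w,hh=cv2.boundingRect(k); mo=cv2.moments(k)
        if (n=="scene" and 180<x<300 and y>190) or (n=="top" and 230<x<360 and y>150): print(n,(x,y,w,hh),mo["m10"]/mo["m00"],mo["m01"]/mo["m00"]); 
for n in("scene","top"):
    for i in "01": ringtop(cv2.imread(f"pics/{n}{i}.png"),n)
for th in(0,1.18,1.2,1.213):
    a=np.radians(-133.75)-th; q=[*(PV+.11*np.array([np.cos(a),np.sin(a)]))]
    print(th,[(proj("scene",q+[.053+d]).round(1)[0],proj("top",q+[.062+d]).round(1)[0]) for d in(0,.008)])
a=cv2.imread("pics/scene1.png")[180:290,170:340]; cv2.imwrite("pics/s1.png",cv2.resize(a,None,fx=4.5,fy=4.5,interpolation=cv2.INTER_CUBIC))
E
```

```text
red box 236 183 40 41 ctr ((255.73016357421875, 203.62698364257812), 21.064380645751953)
r 0.1107 turn 1.2138 tooly-tangent -6.293 z 0.1366 Ftool [-0.3 -0.5  0. ] grip 0.0 0.0509 t 21.525
scene (234, 233, 16, 15) 241.45315904139431 239.69281045751634
scene (199, 207, 14, 12) 205.79741379310346 212.58620689655172
top (322, 225, 13, 13) 327.5620328849028 231.23766816143498
top (295, 258, 59, 126) 319.61301671064206 328.1188312322877
top (264, 229, 48, 33) 288.47962270866697 246.05250044491902
top (263, 358, 16, 26) 269.9400479616307 371.94084732214225
0 [(array([242.2, 239.3]), array([327.7, 231. ])), (array([242.1, 235.7]), array([328.3, 230.7]))]
1.18 [(array([206.2, 213.3]), array([270. , 245.3])), (array([206., 210.]), array([270.1, 245.1]))]
1.2 [(array([206.2, 212.7]), array([269. , 244.9])), (array([206. , 209.4]), array([269.1, 244.8]))]
1.213 [(array([206.3, 212.4]), array([268.3, 244.7])), (array([206. , 209.1]), array([268.4, 244.5]))]
```

View pics/s1.png

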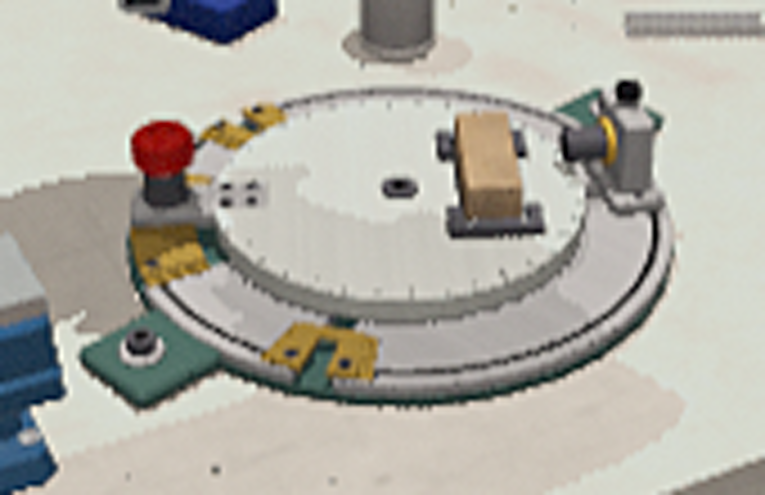

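The scene crop shows the block seated in the nest in front of the drill guide. The ring is down on its sleeve: its centre is at row 212.6, against 212.4 predicted for home and 209 for raised. The case and the jar are still in place, and the arm is clear.

```bash
python3 -c "from workcell import *;print(finish_job())"
```

```text
the job is handed in; nothing more can be done
None
```

The job is handed in: the block lies flat in the nest, and the table is locked at the next notch (about 1.21 rad) with the ring fully home; pushing the ring met the notch wall at 4.4 N, and the blue case and grey jar were left alone.

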